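# Start a new differential blood count

## Robot

A 6-joint arm with a two-finger parallel gripper is mounted at the origin on a cart in front of the work surface, level with it; the furniture and walls round the work are solid. World frame = base frame: x ahead of the robot, y to its left, z up, the work surface at z = 0. Lengths are in m, angles in rad, forces in N, time in s.
With the tool pointing down it reaches from about 0.375 to 0.9 m from the base axis. Payload 3.1 kg.
Tool frame: the origin (TCP) lies between the finger pads; the fingertips stand 17 mm ahead of it and the grasp point (between the pads) lies 2 mm behind it; z points along the fingers, y is the line along which they close (so a half turn about z gives the same grasp; the last joint's range is limited). The gripper opens to 85 mm and grips with 20 to 120 N. Pads are 22 mm wide; open, the fingers measure 114 mm over their backs; the gripper's body (76 mm by 85 mm) begins 54 mm behind the grasp point. The pads swing forward as they close: fully open they stand 13 mm farther back than shut.
Start: joints at [-1.29, 0.527, 1.433, -0, 1.181, -0.178], TCP at [0.277, -0.56, 0.248] pointing down, gripper open.
Joint ranges: [-3.08, 3.08], [-0.75, 2.2], [0.22, 2.44], [-1.43, 4.57], [0, 2.65], [-2.85, 2.85]. Speed limits (rad/s): [2.79, 2.79, 3.14, 3.14, 3.14, 3.14].

## Interface

Orientations are given as a rotation vector (axis times angle).
In Python, from rig import read_state, capture, hand_in gives the robot as it stands.
- The arm moves only by the tool send_rows, never from a script. Its argument "steps" is text: rows parted by semicolons, each of 7 numbers parted by spaces: the turn, a rotation vector about the tool's x, y, z in units of 45 degrees (1.0 is 45 degrees), then the shift along the tool's x, y, z in units of 0.3 m (1.0 is 0.3 m), then the opening, from -1 (shut) to 1 (fully open). In form: rx ry rz x y z claw; .... A call has 1 to 20 rows; each row is the pose to reach, as a shift and turn from the pose commanded when the call began, along the tool's axes at that moment; what a row does not reach only later rows make up. A row lasts 1/8 s, in which the tool goes at most 62.5 mm and 10.7 degrees, less where a joint would pass 70% of its speed; a pose out of reach is approached as far as the arm can. A call with a number of a shift or a turn outside -1 to 1 is refused whole. A call with a gripper value outside its range is refused whole. The fingers move at their own pace and stop on an object; the grip force is fixed at half the most. Time passes only in rows, so rows that repeat a pose let the fingers close. It gives the time, the measured TCP pose, the force, the opening and the grip force at its end, in the units of the state.
- read_state(): the state, without advancing time (a new reading comes with each control period).
- capture(name): name is "scene" or "top" or "wrist"; returns a dict with "img" (400x640x3 uint8, red, green, blue), "fx", "fy", "cx", "cy" (pixels), "rvec" (rotation vector, rad) and "tvec" (3), from world to camera coordinates, as OpenCV has them. Camera axes: x right, y down, z forward; pixel columns grow to the right and rows downward; lengths in m; the calibration is good to about 2 mm. A picture is of the moment at which its call begins. There is no depth.
- hand_in(): hands the job in; it is judged then, once.
The state is a dict: "t": time; "joints": joint angles; "dq": joint speeds; "tau": joint torques, N m; "tool_pos": TCP position; "tcp_rot": TCP orientation; "wrist_force": force on the tool from outside, world axes, zero at the start; "wrist_torque": the same for the moment, N m; "finger_gap": opening from 0.0 (shut) to 1.0 (fully open); "gripper_force": force on a finger pad.
Only numpy, scipy, OpenCV 4.12 (cv2) and the standard library are available. Lean on these libraries where they do the work, as an engineer would, in place of code of your own. Each camera call takes 0.05 s, during which the arm holds its last target. There are 200 camera calls.

## Task

Start a new differential count on the five-key cell counter to the left of the microscope: press the broad clearing bar at the right-hand end of its key row all the way down so that every drum goes back to nought, and let it up. Then tally the first three cells of the film, one full tap for each and in this order: a neutrophil (leftmost key), a lymphocyte (middle key), a neutrophil again (leftmost key), letting the key come right up after every tap. Tap lightly with the fingertips, press none of the other keys, do not lift or shift the counter, and leave the small things round it alone.

Things in the scene. Friction and masses are not known exactly. Their poses are not given: they have to be found in the camera images.
- cell_counter: Cream-grey counter, 130 (x, depth) x 220 (y, width) x 78 mm high, 1 kg, loose on four feet, left of the fixed microscope (406 mm high). Origin: centre of the underside; x points away from the operator, y to his left. On the front, 37 mm high: five equal black keys and, at the right end, a larger black clearing bar; the sloping hood with the drum windows begins 36 mm behind the key row, 50 mm high.
- clearing_bar_top (a point): Centre of the top of the clearing bar, 52 (x) x 26 (y) mm, largest and last of the row, 44 mm right of the fifth key, centre to centre; top 58 mm above the bench at rest. Goes straight down 12.5 mm against a spring and the drag of the drums (2 to 4 N) to clear them, then 6 mm more of stiffer over-travel (6 to 12 N) before a hard stop; springs up.
- clearing_bar (a joint): Travel of the clearing bar downward, m: 0 up, 0.0125 where all five drums have been carried back to nought, 0.0185 at the hard stop.
- neutrophil_key_top (a point): Centre of the top of the neutrophil key, the leftmost of the five: black, 34 (x) x 19 (y) mm, 54 mm above the bench at rest; keys 30 mm apart, 11 mm gaps. Goes straight down 11.5 mm against a light spring (1 to 2.5 N); then the cap gives 4 mm more on a stiffer cushion (5 to 12 N) before a hard stop; springs up. The full 11.5 mm turn its drum by one figure; under 10 mm may not count.
- lymphocyte_key_top (a point): Centre of the top of the lymphocyte key, the middle of the five: black, 34 (x) x 19 (y) mm, 54 mm above the bench at rest; keys 30 mm apart, 11 mm gaps. Goes straight down 11.5 mm against a light spring (1 to 2.5 N); then the cap gives 4 mm more on a stiffer cushion (5 to 12 N) before a hard stop; springs up. The full 11.5 mm turn its drum by one figure; under 10 mm may not count.
- neutrophil_key (a joint): Travel downward, m, of the neutrophil key (leftmost): 0 up, 0.0115 fully down, without its cushion.
- band_key (a joint): Travel downward, m, of the band key (second from the left): 0 up, 0.0115 fully down, without its cushion.
- lymphocyte_key (a joint): Travel downward, m, of the lymphocyte key (middle (third from the left)): 0 up, 0.0115 fully down, without its cushion.
- monocyte_key (a joint): Travel downward, m, of the monocyte key (fourth from the left): 0 up, 0.0115 fully down, without its cushion.
- eosinophil_key (a joint): Travel downward, m, of the eosinophil key (fifth from the left, beside the clearing bar): 0 up, 0.0115 fully down, without its cushion.
- neutrophil_drum (a joint): Turn of the figure drum behind the neutrophil key, rad: 0 is nought (blank), 0.628 more for each figure (one pip more), nine at most. A ratchet turns it by one figure at every full stroke of its key; it stays until the clearing bar takes it back to nought.
- band_drum (a joint): Turn of the figure drum behind the band key, rad: 0 is nought (blank), 0.628 more for each figure (one pip more), nine at most. A ratchet turns it by one figure at every full stroke of its key; it stays until the clearing bar takes it back to nought.
- lymphocyte_drum (a joint): Turn of the figure drum behind the lymphocyte key, rad: 0 is nought (blank), 0.628 more for each figure (one pip more), nine at most. A ratchet turns it by one figure at every full stroke of its key; it stays until the clearing bar takes it back to nought.
- monocyte_drum (a joint): Turn of the figure drum behind the monocyte key, rad: 0 is nought (blank), 0.628 more for each figure (one pip more), nine at most. A ratchet turns it by one figure at every full stroke of its key; it stays until the clearing bar takes it back to nought.
- eosinophil_drum (a joint): Turn of the figure drum behind the eosinophil key, rad: 0 is nought (blank), 0.628 more for each figure (one pip more), nine at most. A ratchet turns it by one figure at every full stroke of its key; it stays until the clearing bar takes it back to nought.
- oil_flask: Loose brown dropper bottle, 31 across, 74 high, behind the counter; origin at the centre of its underside. To be left alone.
- cover_glasses: Loose little white box, 26 x 30 x 16 high, in front of the counter; origin at the centre of its underside. To be left alone.
- eyepiece_cap: Round black dust cap, 41 across, 12 high, on the left of the counter; origin at the centre of its underside. To be left alone.

How it is judged:
On the way, in this order (a step that is already met when the one before it is completed fails the run):
1. the clearing bar has been pressed down and all five drums stand at nought (value of joint clearing_bar above 0.01 m and value of joint each of neutrophil_drum, band_drum, lymphocyte_drum, monocyte_drum, eosinophil_drum below 0.22 rad).
2. one neutrophil is tallied, the bar being up and nothing else tallied (value of joint neutrophil_drum between 0.378 and 0.878 rad and value of joint each of neutrophil_key, clearing_bar below 0.003 m and value of joint each of band_drum, lymphocyte_drum, monocyte_drum, eosinophil_drum below 0.3 rad), for 0.1 s.
3. then one lymphocyte is tallied (value of joint neutrophil_drum between 0.378 and 0.878 rad and value of joint lymphocyte_drum between 0.378 and 0.878 rad and value of joint lymphocyte_key below 0.003 m and value of joint each of band_drum, monocyte_drum, eosinophil_drum below 0.3 rad), for 0.1 s.
4. then a second neutrophil is tallied (value of joint neutrophil_drum between 1.007 and 1.507 rad and value of joint lymphocyte_drum between 0.378 and 0.878 rad and value of joint neutrophil_key below 0.003 m and value of joint each of band_drum, monocyte_drum, eosinophil_drum below 0.3 rad), for 0.1 s.
At the end, for the whole second after the job is handed in: The neutrophil drum shows two and the lymphocyte drum one (within 0.25 rad, that is 0.4 of a figure), the other three drums stand at nought (under 0.3 rad), all keys and the bar are up (within 3 mm), and the counter stands still and flat on the bench (all of step 4 and value of joint each of band_key, lymphocyte_key, monocyte_key, eosinophil_key, clearing_bar below 0.003 m and linear speed of cell_counter below 0.01 m/s and angle between cell_counter's own z axis and vertical below 0.03 rad and height (world z) of cell_counter below 0.004 m); the robot touches nothing.
It fails at once if the counter is touched harder than 25 N (contact force between any of the fingers, the arm and cell_counter above 25 N).
It fails at once if the counter is lifted or tipped (12 mm, 0.12 rad) or shifted by more than 30 mm (height (world z) of cell_counter above 0.012 m or angle between cell_counter's own z axis and vertical above 0.12 rad or distance of cell_counter from where it was at the start of the episode above 0.03 m).
It fails at once if one of the other keys is pressed (over 3 mm) (value of joint any of band_key, monocyte_key, eosinophil_key above 0.003 m).
It fails at once if a bystander is moved by more than 30 mm (distance of any of oil_flask, cover_glasses from where it was at the start of the episode above 0.03 m).
It also fails if it takes over 64 s, if anything falls off the work surface, if the arm or the gripper's body presses on something with over 40 N, if the wrist force passes 120 N, or if a joint passes its speed limit or range.

## Working session

There is one attempt and no reset: what is moved stays moved. The work goes in short steps, Python scripts to look and compute and a tool call to move; the robot and the scene stay as the last step left them, time stands still between calls to the robot, and variables do not carry over. Pictures are saved under pics/ and viewed, at most 11 in all, crops included, and the job is handed in when it is done.

Besides the shell and the picture viewer there is one more tool, called after ">>>" as a command line: name --argument value ..., lists and objects as JSON in quotes. send_rows: Moves the arm, as the interface text tells. Shifts and turns lie within -1 to 1; 1 stands for 0.3 m of shift or 45 degrees of turn. Its arguments: {"type":"object","properties":{"steps":{"type":"string"}},"required":["steps"]}

```bash
mkdir -p pics
cat > h.py <<'E'
import numpy as np,cv2
from rig import read_state,capture,hand_in
def save(c,n): cv2.imwrite('pics/'+n,c['img'][:,:,::-1])
def ray(c,u,v,z):
    R=cv2.Rodrigues(np.array(c['rvec'],float))[0];t=np.array(c['tvec'],float).ravel()
    o=-R.T@t; d=R.T@np.array([(u-c['cx'])/c['fx'],(v-c['cy'])/c['fy'],1.])
    return o+d*(z-o[2])/d[2]
E
python3 - <<'E'
from h import *
import pickle
for n in('top','scene'):
    c=capture(n);save(c,n+'0.png');pickle.dump(c,open(n+'.pkl','wb'))
    print(n,c['fx'],c['cx'],c['cy'],ray(c,320,200,0))
s=read_state();print(s['t'],s['tool_pos'],s['tcp_rot'],s['wrist_force'])
E
```

```text
top 407.06113412762676 326.26381428659306 208.31313914727107 [0.60425291 0.33380983 0.        ]
scene 399.0107476464163 325.0472714536095 207.92477006498416 [0.64481439 0.23224573 0.        ]
0.1 [ 0.27665948 -0.55976609  0.24743496] [-3.05739261e+00 -7.13957482e-01  1.55003648e-04] [-0.35022508 -0.72214506 -0.46471446]
```

View pics/top0.png

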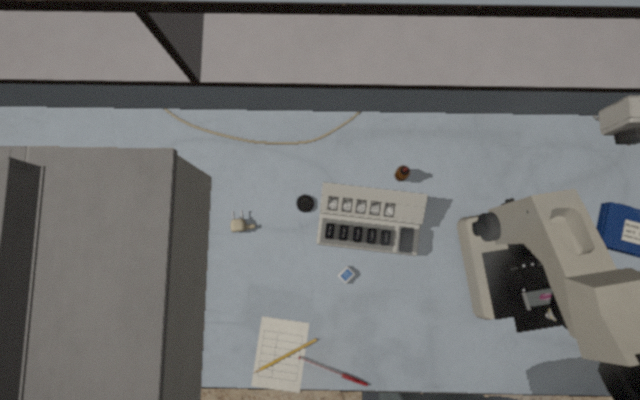

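View pics/scene0.png

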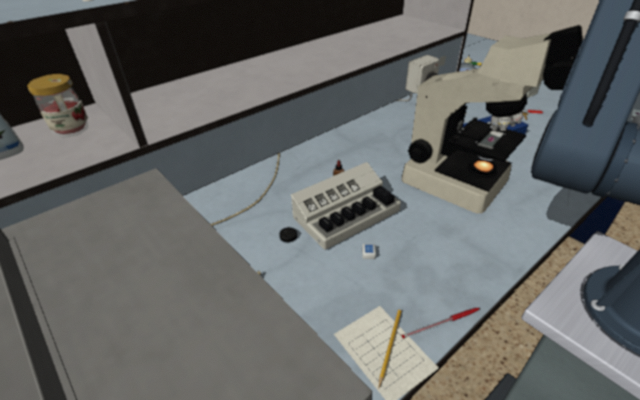

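The top view shows the counter centred near (372,218). Its five keys run from (329,231) to (385,237) and the bar is at (406,240). The microscope is at (460–640, 190–380), between the arm and the counter.

Run:
```python
from h import *
import pickle
for n,roi in(('top',(318,220,425,255)),('scene',(312,180,402,236))):
    c=pickle.load(open(n+'.pkl','rb'))
    g=c['img'].max(2); x0,y0,x1,y1=roi
    m=(g[y0:y1,x0:x1]<(62 if n=='top' else 45)).astype(np.uint8)
    k,l,st,ce=cv2.connectedComponentsWithStats(m,connectivity=4)
    for i in range(1,k):
        if st[i,4]>15:
            u,v=ce[i]+[x0,y0]; print(n,st[i],(u,v),ray(c,u,v,.054)[:2].round(4))
    if n=='top':
        print('cam',ray(c,320,200,3)); 
        for nm,u,v,z in(('hoodTL',321,184,.078),('hoodTR',427,195,.078),('FL',318,244,.037),('FR',416,255,.037),('glasses',347,274,.016),('flask',402,173,.074),('cap',305,203,.012),('micbaseFL',478,318,.03),('micbaseBL',459,222,.03),('mictop',480,205,.3),('armcorner',530,195,.4),('armcorner',570,190,.4),('eyep',590,350,.35),('boxR',175,150,.3),('boxRb',210,180,0),('shelf edge',400,83,.3),('wall',400,108,0)): print(nm,ray(c,u,v,z).round(3))
        cr=cv2.resize(c['img'][165:285,290:450],(800,600),interpolation=cv2.INTER_CUBIC);cv2.imwrite('pics/crop.png',cr[:,:,::-1])
```

```text
top [  7   3  10  16 123] (np.float64(329.869918699187), np.float64(230.7560975609756)) [0.532  0.3103]
top [ 20   5  11  15 145] (np.float64(343.1034482758621), np.float64(232.13793103448276)) [0.5296 0.2823]
top [ 34   7  12  15 142] (np.float64(357.32394366197184), np.float64(234.00704225352112)) [0.5261 0.2523]
top [ 48   8  12  16 143] (np.float64(371.2587412587413), np.float64(235.62937062937064)) [0.5232 0.2229]
top [83  9 11 10 37] (np.float64(404.3243243243243), np.float64(231.56756756756758)) [0.533  0.1532]
top [ 62  10  11  15 125] (np.float64(384.984), np.float64(236.848)) [0.5211 0.194 ]
cam [0.21178468 0.25769057 3.        ]
hoodTL [0.628 0.33  0.078]
hoodTR [0.608 0.11  0.078]
FL [0.504 0.335 0.037]
FR [0.484 0.125 0.037]
glasses [0.44  0.271 0.016]
flask [0.654 0.161 0.074]
cap [0.595 0.367 0.012]
micbaseFL [ 0.354 -0.006  0.03 ]
micbaseBL [0.557 0.03  0.03 ]
mictop [0.561 0.084 0.3  ]
armcorner [0.563 0.057 0.4  ]
armcorner [0.57  0.006 0.4  ]
eyep [ 0.362 -0.04   0.35 ]
boxR [0.639 0.552 0.3  ]
boxRb [0.646 0.586 0.   ]
shelf edge [0.752 0.204 0.3  ]
wall [0.822 0.152 0.   ]
scene [ 61   6  22  20 257] (np.float64(383.43579766536965), np.float64(195.40077821011673)) [0.5091 0.1558]
scene [  7  18  58  34 715] (np.float64(347.04055944055943), np.float64(214.4055944055944)) [0.5166 0.2632]
```

View pics/crop.png

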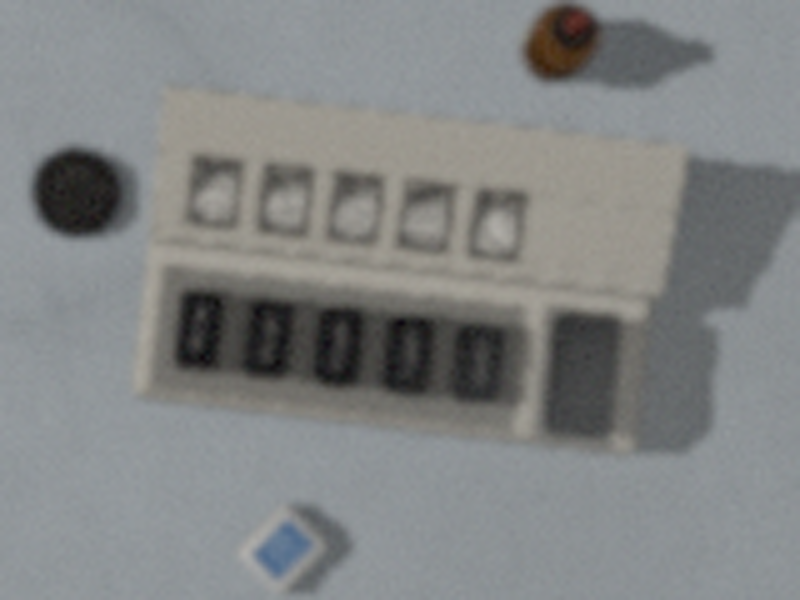

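>>> send_rows --steps "0 0 0 0 0 -0.12 -1;0 0 0 0 0 -0.24 -1;0 0 0 0 0 -0.36 -1;0 0 0 0 0 -0.48 -1;0 0 0 0 0 -0.6 -1;0 0 0 0 0 -0.72 -1;0 0 0 0 0 -0.84 -1;0 0 0 0 0 -0.84 -1"

```text
t: 1.1
tool_pos: [0.2771, -0.5611, 0.5035]
tcp_rot: [3.053, 0.713, 0.001]
wrist_force: [0.2, -0.6, 0.3]
finger_gap: -0.001
gripper_force: 0.0
```

Run:
```python
from h import *
s=read_state();print(s['t'],s['tool_pos'],s['tcp_rot'],s['joints'],s['finger_gap'])
R=cv2.Rodrigues(np.array(s['tcp_rot']))[0]
c=R.T@(np.array([.46,.16,.5])-s['tool_pos']);print(c/.3, R.round(3))
for a,b in((370,240),(460,222)):pass
import pickle
c=pickle.load(open('top.pkl','rb'))
print(ray(c,406.6,240,.058), 'N',ray(c,330,230.9,.054),'E',ray(c,385.9,237.3,.054))
```

```text
1.1 [ 0.27710514 -0.56109445  0.50353316] [3.05274111e+00 7.13005001e-01 5.54621049e-04] [-1.29039319e+00  3.61697510e-01  1.02613564e+00  1.27569607e-05
  1.74705858e+00 -1.78492570e-01] -0.0008920161887634268
[ 1.61130224 -1.88494942 -0.0025543 ] [[ 0.897  0.443  0.002]
 [ 0.443 -0.897 -0.006]
 [-0.001  0.007 -1.   ]]
[0.51515974 0.14926771 0.058     ] N [0.5317044  0.31004571 0.054     ] E [0.52022892 0.19204304 0.054     ]
```

>>> send_rows --steps "0 0 -0.08 0.1 -0.12 0 -1;0 0 -0.16 0.2 -0.24 0 -1;0 0 -0.24 0.3 -0.36 0 -1;0 0 -0.32 0.4 -0.48 0 -1;0 0 -0.4 0.5 -0.6 0 -1;0 0 -0.48 0.6 -0.72 0 -1;0 0 -0.56 0.7 -0.84 0 -1;0 0 -0.65 0.8 -0.94 0 -1;0 0 -0.65 0.8 -0.94 0 -1"

```text
t: 2.22
tool_pos: [0.3669, -0.1984, 0.4991]
tcp_rot: [-2.774, -1.469, 0.001]
wrist_force: [0.3, -0.1, -0.3]
finger_gap: 0.002
gripper_force: 0.0
```

```bash
cat > go.py <<'E'
from h import *
import sys
def go(p,ang):
    s=read_state();R=cv2.Rodrigues(np.array(s['tcp_rot'],float))[0]
    a=np.radians(ang);T=np.array([[np.cos(a),np.sin(a),0],[np.sin(a),-np.cos(a),0],[0,0,-1]])
    print('pos',np.round(s['tool_pos'],4),'rot',(cv2.Rodrigues(R.T@T)[0].ravel()/(np.pi/4)).round(4),'shift',(R.T@(np.array(p)-s['tool_pos'])/.3).round(4),'F',np.round(s['wrist_force'],2),s['t'])
if __name__=='__main__':
    v=list(map(float,sys.argv[1:]));go(v[:3],v[3])
E
python3 go.py .46 .17 .5 84.6
```

```text
pos [ 0.3669 -0.1984  0.4991] rot [-0.0029 -0.0018 -0.6402] shift [ 1.190e+00 -4.337e-01 -1.000e-03] F [ 0.35 -0.12 -0.34] 2.225
```

>>> send_rows --steps "0 0 -0.08 0.12 -0.045 0 -1;0 0 -0.16 0.24 -0.09 0 -1;0 0 -0.24 0.36 -0.135 0 -1;0 0 -0.32 0.48 -0.18 0 -1;0 0 -0.4 0.6 -0.22 0 -1;0 0 -0.48 0.72 -0.27 0 -1;0 0 -0.56 0.84 -0.32 0 -1;0 0 -0.64 1 -0.37 0 -1;0 0 -0.64 1 -0.37 0 -1"

```text
t: 3.35
tool_pos: [0.4459, 0.1105, 0.4986]
tcp_rot: [-2.323, -2.112, 0.003]
wrist_force: [0.6, -1.0, -0.1]
finger_gap: -0.0
gripper_force: 0.0
```

```bash
python3 go.py .45 .2 .28 84.6
```

```text
pos [0.4459 0.1105 0.4986] rot [-0.0035  0.0002 -0.0014] shift [ 0.2985 -0.0127  0.7288] F [ 0.57 -0.97 -0.06] 3.35
```

>>> send_rows --steps "0 0 0 0.15 -0.01 0 -1;0 0 0 0.3 -0.01 0.1 -1;0 0 0 0.3 -0.01 0.22 -1;0 0 0 0.3 -0.01 0.34 -1;0 0 0 0.3 -0.01 0.45 -1;0 0 0 0.3 -0.01 0.45 -1;0 0 0 0.3 -0.01 0.45 -1"

```text
t: 4.22
tool_pos: [0.4522, 0.1979, 0.3661]
tcp_rot: [2.329, 2.106, 0.001]
wrist_force: [0.3, 0.7, 0.1]
finger_gap: 0.004
gripper_force: 0.0
```

Run:
```python
from h import *
import pickle
c=capture('wrist');save(c,'w1.png');pickle.dump(c,open('w1.pkl','wb'));print(read_state()['tool_pos'])
R=cv2.Rodrigues(np.array(c['rvec']))[0];print(-R.T@c['tvec'],R[2])
```

```text
[0.45244501 0.1982447  0.36667763]
[0.45964926 0.27420085 0.49079117] [-0.02837163 -0.29817993 -0.95408793]
```

View pics/w1.png

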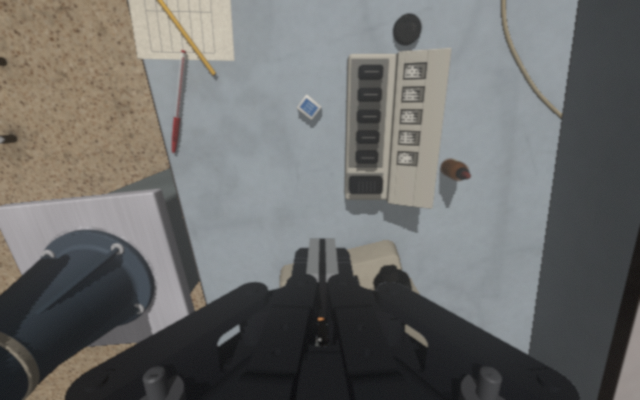

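The wrist view shows the neutrophil key at (371,72), the middle key at (369,117), the fifth key at (367,157) and the bar at (366,185).

Run:
```python
from h import *
import pickle
c=pickle.load(open('w1.pkl','rb'))
for th in(45,60,70):
    m=(c['img'][60:197,350:386].max(2)<th).astype(np.uint8)
    k,l,st,ce=cv2.connectedComponentsWithStats(m,connectivity=4)
    for i in range(1,k):
        if st[i,4]>60:
            x,y,w,h,_=st[i];z=.058 if y>100 else .054
            print(th,st[i][:5],ray(c,*(ce[i]+[350,60]),z)[:2].round(4),'bbox',ray(c,350+x+(w-1)/2,60+y+(h-1)/2,z)[:2].round(4))
```

```text
60 [  9   6  23  14 254] [0.5311 0.311 ] bbox [0.5311 0.3114]
60 [  8  28  23  14 253] [0.5286 0.2827] bbox [0.5282 0.2828]
60 [  8  50  22  13 233] [0.5256 0.2536] bbox [0.526  0.2536]
60 [  7  70  22  14 243] [0.5224 0.2247] bbox [0.523  0.2246]
60 [  6  90  22  14 250] [0.5195 0.1954] bbox [0.5199 0.1952]
60 [  0 117  32  16 498] [0.5151 0.153 ] bbox [0.5155 0.1529]
70 [  9   5  24  16 323] [0.5316 0.3115] bbox [0.5318 0.3114]
70 [  8  27  24  16 330] [0.5286 0.2832] bbox [0.5289 0.2828]
70 [  7  49  23  15 318] [0.5253 0.2537] bbox [0.5252 0.2537]
70 [  6  69  23  16 321] [0.5226 0.2244] bbox [0.5222 0.2247]
70 [  6  89  22  16 326] [0.5198 0.1952] bbox [0.5199 0.1952]
70 [  0 116  32  18 565] [0.5153 0.153 ] bbox [0.5155 0.1529]
```

```bash
python3 go.py .515 .1505 .12 84.2
```

```text
pos [0.4524 0.1982 0.3667] rot [ 0.0034 -0.0007  0.0014] shift [-0.138   0.2212  0.8228] F [ 0.38 -0.96  0.1 ] 4.275
```

>>> send_rows --steps "0.003 0 0 -0.07 0.11 0.1 -1;0.003 0 0 -0.138 0.221 0.2 -1;0.003 0 0 -0.138 0.221 0.3 -1;0.003 0 0 -0.138 0.221 0.4 -1;0.003 0 0 -0.138 0.221 0.5 -1;0.003 0 0 -0.138 0.221 0.5 -1;0.003 0 0 -0.138 0.221 0.5 -1"

```text
t: 5.15
tool_pos: [0.5146, 0.1511, 0.2171]
tcp_rot: [2.328, 2.109, 0.002]
wrist_force: [-0.9, 0.8, -0.3]
finger_gap: 0.002
gripper_force: 0.0
```

Run:
```python
from h import *
c=capture('scene');save(c,'s1.png')
from go import go
go([.515,.1505,.085],84.2)
```

```text
pos [0.5147 0.1512 0.2173] rot [ 0.0023 -0.0009  0.0031] shift [-2.400e-03  4.000e-04  4.409e-01] F [-0.71 -0.23  0.29] 5.2
```

View pics/s1.png

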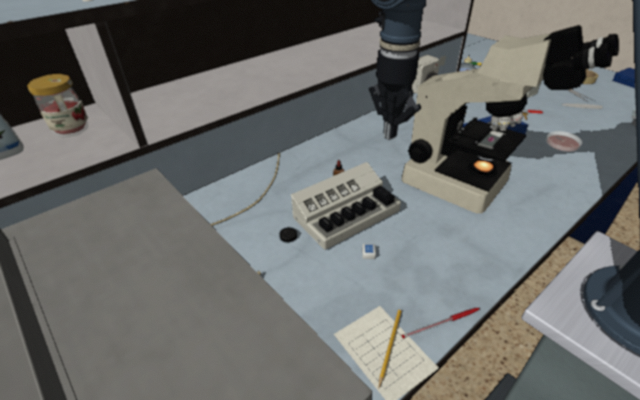

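The gripper, at (395,110), hangs above the bar and clear of the microscope. I'll go down.

>>> send_rows --steps "0.002 0 0.003 -0.002 0 0.1 -1;0.002 0 0.003 -0.002 0 0.2 -1;0.002 0 0.003 -0.002 0 0.3 -1;0.002 0 0.003 -0.002 0 0.38 -1;0.002 0 0.003 -0.002 0 0.43 -1;0.002 0 0.003 -0.002 0 0.43 -1;0.002 0 0.003 -0.002 0 0.43 -1"

```text
t: 6.08
tool_pos: [0.5137, 0.1506, 0.0874]
tcp_rot: [-2.33, -2.105, 0.001]
wrist_force: [-0.7, -0.9, -0.2]
finger_gap: 0.002
gripper_force: 0.0
```

Run:
```python
from h import *
from go import go
c=capture('wrist');save(c,'w2.png')
go([.515,.1505,.061],84.2)
```

```text
pos [0.5137 0.1506 0.0874] rot [-0.0019 -0.0006  0.0002] shift [-0.      0.0045  0.0881] F [-0.88 -0.13  0.7 ] 6.125
```

View pics/w2.png

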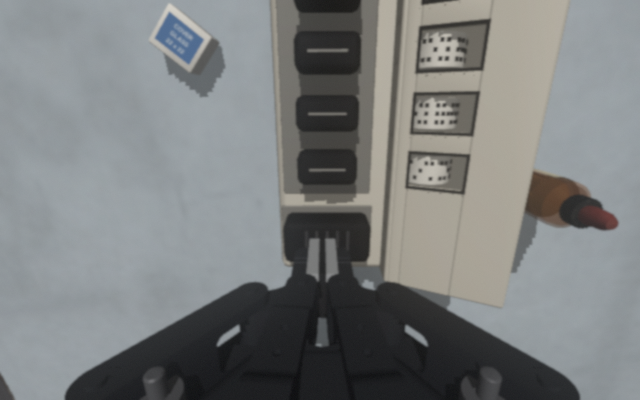

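The tips, at (322,240), stand over the bar at (327,237), so I'll press in steps.

>>> send_rows --steps "0 0 0 0 0.003 0.02 -1;0 0 0 0 0.004 0.04 -1;0 0 0 0 0.004 0.055 -1;0 0 0 0 0.004 0.07 -1;0 0 0 0 0.004 0.07 -1"

```text
t: 6.75
tool_pos: [0.5143, 0.1504, 0.0651]
tcp_rot: [-2.329, -2.105, 0.003]
wrist_force: [1.0, 1.0, 2.9]
finger_gap: 0.002
gripper_force: 1.2
```

>>> send_rows --steps "0 0 0 0 0 0.005 -1;0 0 0 0 0 0.01 -1;0 0 0 0 0 0.013 -1;0 0 0 0 0 0.013 -1"

```text
t: 7.25
tool_pos: [0.5143, 0.1504, 0.0618]
tcp_rot: [-2.329, -2.105, 0.003]
wrist_force: [0.4, -0.2, 6.0]
finger_gap: 0.002
gripper_force: 2.8
```

>>> send_rows --steps "0 0 0 0 0 0.004 -1;0 0 0 0 0 0.004 -1;0 0 0 0 0 0.004 -1"

```text
t: 7.62
tool_pos: [0.5143, 0.1504, 0.0607]
tcp_rot: [-2.329, -2.105, 0.003]
wrist_force: [0.7, -1.0, 5.8]
finger_gap: 0.002
gripper_force: 3.2
```

```bash
python3 go.py .515 .1505 .09 84.2
```

```text
pos [0.5143 0.1504 0.0607] rot [-0.0036 -0.0002  0.0001] shift [ 0.0005  0.0021 -0.0975] F [ 0.69 -0.99  5.77] 7.625
```

Release and look at the drums.

>>> send_rows --steps "0 0 0 0 0 -0.03 -1;0 0 0 0 0 -0.06 -1;0 0 0 0 0 -0.13 -1;0 0 0 0 0 -0.2 -1;0 0 0 0 0 -0.2 -1"

```text
t: 8.25
tool_pos: [0.5142, 0.1505, 0.1214]
tcp_rot: [-2.329, -2.105, 0.002]
wrist_force: [0.2, -0.9, -1.2]
finger_gap: -0.0
gripper_force: 0.0
```

Run:
```python
from h import *
from go import go
import pickle
c=capture('wrist');pickle.dump(c,open('w3.pkl','wb'));save(c,'w3.png')
go([.5315,.312,.12],84.2)
```

```text
pos [0.5136 0.1504 0.1205] rot [-0.0053  0.      0.0001] shift [0.542  0.005  0.0015] F [-0.16  1.34 -0.41] 8.3
```

View pics/w3.png

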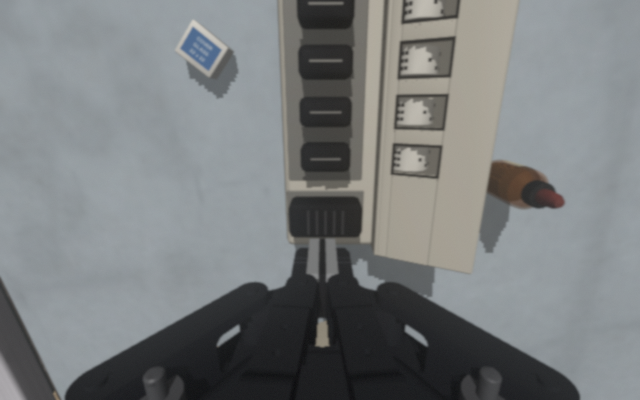

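All the visible drums, at (390–460, 0–175), now show blank fronts and the bar is up. Next is the neutrophil key.

>>> send_rows --steps "0 0 0 0.12 0 0 -1;0 0 0 0.24 0.002 0 -1;0 0 0 0.36 0.003 0 -1;0 0 0 0.48 0.005 0 -1;0 0 0 0.542 0.005 0 -1;0 0 0 0.542 0.005 0.05 -1;0 0 0 0.542 0.005 0.11 -1;0 0 0 0.542 0.005 0.11 -1"

```text
t: 9.3
tool_pos: [0.53, 0.31, 0.0845]
tcp_rot: [-2.329, -2.101, 0.014]
wrist_force: [0.0, 0.1, 0.7]
finger_gap: -0.0
gripper_force: 0.0
```

Run:
```python
from h import *
from go import go
c=capture('wrist');save(c,'w4.png')
go([.5315,.312,.058],84.2)
```

```text
pos [0.5309 0.3104 0.0855] rot [-0.0095  0.0024 -0.0019] shift [0.0057 0.0022 0.0918] F [ 0.27 -0.59 -0.33] 9.35
```

View pics/w4.png

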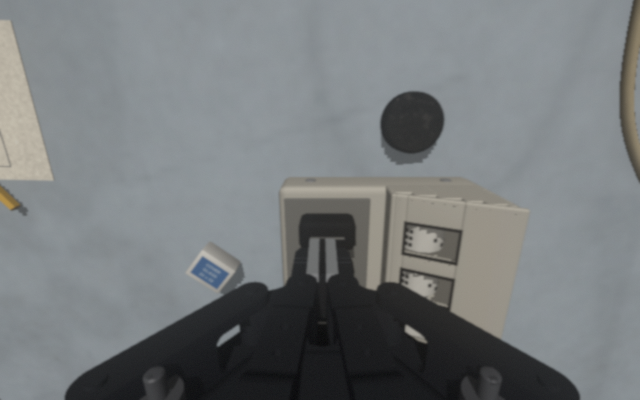

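Run:
```python
from h import *
c=capture('wrist')
for v in(213,220,240): print(v,ray(c,327,v,.054).round(4))
p=cv2.projectPoints(np.array([[.5315,.312,.054],[.5309,.3104,.0685],[.5325,.3215,.054]]),np.array(c['rvec']),np.array(c['tvec']),np.array([[c['fx'],0,c['cx']],[0,c['fy'],c['cy']],[0,0,1]]),None)[0];print(p.round(1))
print(c['img'][205:250:2,310].max(1), c['img'][205:250:2,345].max(1))
```

```text
213 [0.5354 0.3283 0.054 ]
220 [0.535 0.324 0.054]
240 [0.5337 0.3114 0.054 ]
[[[323.1 239.4]]

 [[322.2 253.9]]

 [[323.2 224.4]]]
[101 101 102 100  77  47  44  42  44  47  46  46  45  43  42  44  74 101
 104 106 106 109 109] [101 102 101 100  78  44  44  43  43  45  46  45  43  42  43  40  41  40
  41  40  39  37  43]
```

The key's skirt and position agree with the estimate. First tap.

>>> send_rows --steps "-0.009 0.002 -0.002 0.005 0.002 0.03 -1;-0.009 0.002 -0.002 0.005 0.002 0.045 -1;-0.009 0.002 -0.002 0.005 0.002 0.06 -1;-0.009 0.002 -0.002 0.005 0.002 0.075 -1;-0.009 0.002 -0.002 0.005 0.002 0.085 -1;-0.009 0.002 -0.002 0.005 0.002 0.085 -1"

```text
t: 10.15
tool_pos: [0.5325, 0.3134, 0.0616]
tcp_rot: [2.328, 2.107, 0.005]
wrist_force: [-0.4, -0.7, 1.5]
finger_gap: 0.002
gripper_force: 0.7
```

>>> send_rows --steps "0 0 0 0 0 0.004 -1;0 0 0 0 0 0.008 -1;0 0 0 0 0 0.011 -1;0 0 0 0 0 0.011 -1"

```text
t: 10.65
tool_pos: [0.5326, 0.3134, 0.059]
tcp_rot: [2.328, 2.107, 0.005]
wrist_force: [-0.3, -1.5, 5.7]
finger_gap: -0.001
gripper_force: 2.9
```

>>> send_rows --steps "0 0 0 0 0 0.002 -1;0 0 0 0 0 -0.03 -1;0 0 0 0 0 -0.07 -1;0 0 0 0 0 -0.13 -1;0 0 0 0 0 -0.2 -1;0 0 0 0 0 -0.2 -1;0 0 0 0 0 -0.2 -1"

```text
t: 11.52
tool_pos: [0.5321, 0.3133, 0.1184]
tcp_rot: [2.328, 2.107, 0.005]
wrist_force: [0.0, -0.3, -1.2]
finger_gap: -0.0
gripper_force: 0.0
```

Run:
```python
from h import *
from go import go
c=capture('wrist');cv2.imwrite('pics/w5.png',cv2.resize(c['img'][150:300,270:530],(780,450))[:,:,::-1])
go([.5257,.2535,.0855],84.2)
```

```text
pos [0.5318 0.3132 0.1179] rot [ 0.0026 -0.0014  0.002 ] shift [-0.2001 -0.0007  0.1079] F [-0.87 -0.27 -0.63] 11.575
```

View pics/w5.png

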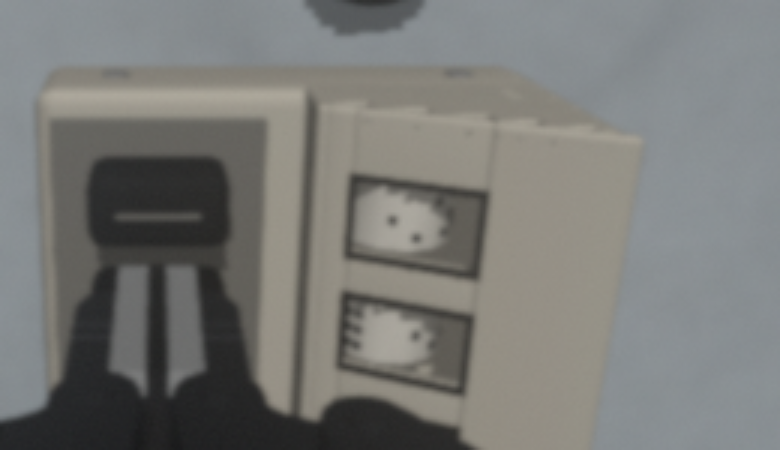

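The top drum, at (420,225), has moved on against the band drum below it, and the key is up. Now the middle key.

>>> send_rows --steps "0.003 0 0 -0.1 0 0 -1;0.003 0 0 -0.2 0 0 -1;0.003 0 0 -0.2 0 0 -1;0.003 0 0 -0.2 0 0 -1;0.003 0 0 -0.2 0 0.06 -1;0.003 0 0 -0.2 0 0.11 -1;0.003 0 0 -0.2 0 0.11 -1;0.003 0 0 -0.2 0 0.11 -1"

```text
t: 12.58
tool_pos: [0.5264, 0.2539, 0.0849]
tcp_rot: [-2.328, -2.108, -0.002]
wrist_force: [1.6, 0.1, 0.4]
finger_gap: 0.0
gripper_force: 0.0
```

Run:
```python
from h import *
from go import go
c=capture('wrist')
# band / lymph key rests seen from here: dark rows along a column beside the fingers
for u in(303,347): print(u,c['img'][150:262:2,u].max(1))
p=cv2.projectPoints(np.array([[.5257,.2535,.054],[.5286,.283,.054]]),np.array(c['rvec']),np.array(c['tvec']),np.array([[c['fx'],0,c['cx']],[0,c['fy'],c['cy']],[0,0,1]]),None)[0];print(p.round(1))
go([.5257,.2535,.059],84.2)
```

```text
303 [44 42 42 41 58 71 71 71 71 68 69 61 43 41 42 43 43 45 43 43 44 42 44 44
 42 41 41 41 39 46 66 69 70 69 63 44 41 41 42 43 45 45 43 43 42 43 43 42
 41 47 46 47 47 46 52 47]
347 [43 42 41 43 64 72 71 71 71 70 70 67 52 40 39 41 43 42 41 43 42 41 42 42
 41 40 40 38 41 54 69 71 69 69 69 61 50 43 38 41 42 41 40 42 38 39 40 39
 40 41 44 45 45 45 48 45]
[[[320.8 243.3]]

 [[320.7 195.1]]]
pos [0.5267 0.2539 0.0853] rot [ 0.0013 -0.0021  0.0023] shift [-0.0018 -0.0031  0.0876] F [0.19 0.83 1.05] 12.625
```

>>> send_rows --steps "0 0 0 -0.002 -0.003 0.03 -1;0 0 0 -0.002 -0.003 0.045 -1;0 0 0 -0.002 -0.003 0.06 -1;0 0 0 -0.002 -0.003 0.075 -1;0 0 0 -0.002 -0.003 0.082 -1;0 0 0 -0.002 -0.003 0.088 -1;0 0 0 -0.002 -0.003 0.088 -1"

```text
t: 13.5
tool_pos: [0.5253, 0.2531, 0.0592]
tcp_rot: [-2.329, -2.108, -0.002]
wrist_force: [-2.6, -1.2, 6.0]
finger_gap: -0.003
gripper_force: 2.6
```

>>> send_rows --steps "0 0 0 0 0 0.002 -1;0 0 0 0 0 -0.03 -1;0 0 0 0 0 -0.07 -1;0 0 0 0 0 -0.13 -1;0 0 0 0 0 -0.2 -1;0 0 0 0 0 -0.2 -1;0 0 0 0 0 -0.2 -1"

```text
t: 14.38
tool_pos: [0.5253, 0.2531, 0.119]
tcp_rot: [-2.329, -2.108, -0.003]
wrist_force: [-0.2, -0.5, -0.5]
finger_gap: -0.002
gripper_force: 0.0
```

Run:
```python
from h import *
from go import go
c=capture('wrist');cv2.imwrite('pics/w6.png',cv2.resize(c['img'][100:300,270:530],(780,600))[:,:,::-1])
go([.532,.3125,.0855],84.2)
```

```text
pos [0.5251 0.253  0.1186] rot [ 0.     -0.0017  0.002 ] shift [0.1994 0.0032 0.1105] F [-0.04 -0.08  0.09] 14.425
```

View pics/w6.png

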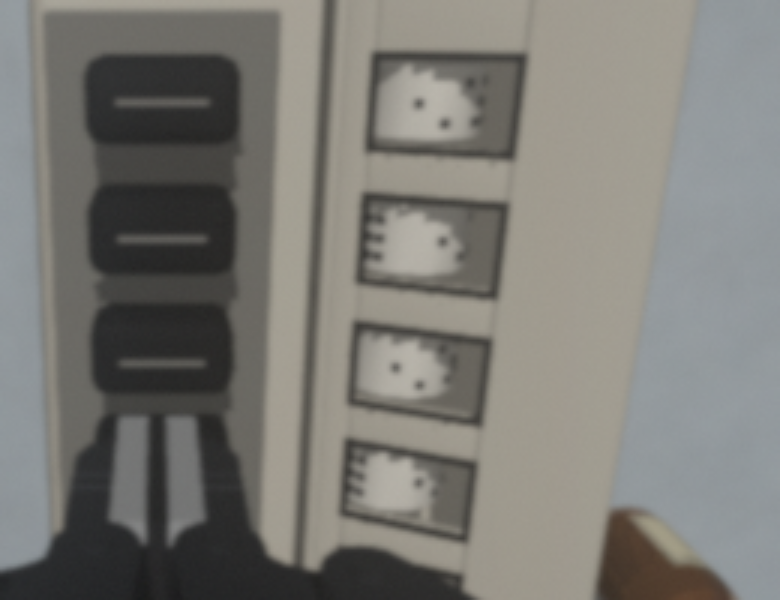

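The neutrophil drum at (430,110) and the lymphocyte drum at (405,375) both show one. The band and monocyte drums are still at nought. Now the last tap, on the neutrophil key.

>>> send_rows --steps "0 0 0 0.1 0.003 0 -1;0 0 0 0.2 0.003 0 -1;0 0 0 0.2 0.003 0 -1;0 0 0 0.2 0.003 0 -1;0 0 0 0.2 0.003 0.06 -1;0 0 0 0.2 0.003 0.11 -1;0 0 0 0.2 0.003 0.11 -1;0 0 0 0.2 0.003 0.11 -1"

```text
t: 15.42
tool_pos: [0.5324, 0.3126, 0.0856]
tcp_rot: [-2.329, -2.107, -0.002]
wrist_force: [-1.1, 1.2, 0.8]
finger_gap: -0.003
gripper_force: 0.0
```

```bash
python3 go.py .532 .3125 .059 84.2
```

```text
pos [0.5324 0.3126 0.0856] rot [ 0.0004 -0.0017  0.0016] shift [-0.0005 -0.0014  0.0888] F [-1.12  1.23  0.78] 15.425
```

>>> send_rows --steps "0 0 0 0 -0.001 0.03 -1;0 0 0 0 -0.001 0.045 -1;0 0 0 0 -0.001 0.06 -1;0 0 0 0 -0.001 0.075 -1;0 0 0 0 -0.001 0.083 -1;0 0 0 0 -0.001 0.089 -1;0 0 0 0 -0.001 0.089 -1"

```text
t: 16.3
tool_pos: [0.532, 0.3129, 0.0596]
tcp_rot: [-2.329, -2.108, -0.002]
wrist_force: [-1.2, -0.4, 3.3]
finger_gap: -0.002
gripper_force: 1.4
```

>>> send_rows --steps "0 0 0 0 0 0.004 -1;0 0 0 0 0 0.004 -1;0 0 0 0 0 0.004 -1"

```text
t: 16.68
tool_pos: [0.532, 0.3129, 0.0588]
tcp_rot: [-2.329, -2.108, -0.003]
wrist_force: [-1.4, -0.9, 6.2]
finger_gap: 0.001
gripper_force: 3.1
```

>>> send_rows --steps "0 0 0 0 0 -0.03 -1;0 0 0 0 0 -0.07 -1;0 0 0 0 0 -0.14 -1;0 0 0 0 0 -0.25 -1;0 0 0 0 0 -0.35 -1;0 0 0 0 0 -0.45 -1;0 0 0 0 0 -0.45 -1;0 0 0 0 0 -0.45 -1"

```text
t: 17.68
tool_pos: [0.5315, 0.3125, 0.1926]
tcp_rot: [-2.329, -2.108, -0.001]
wrist_force: [-0.4, -0.1, -0.8]
finger_gap: -0.0
gripper_force: 0.0
```

Run:
```python
from h import *
c=capture('wrist');cv2.imwrite('pics/w7.png',cv2.resize(c['img'][130:330,270:530],(780,600))[:,:,::-1])
```

```text
(no output)
```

View pics/w7.png

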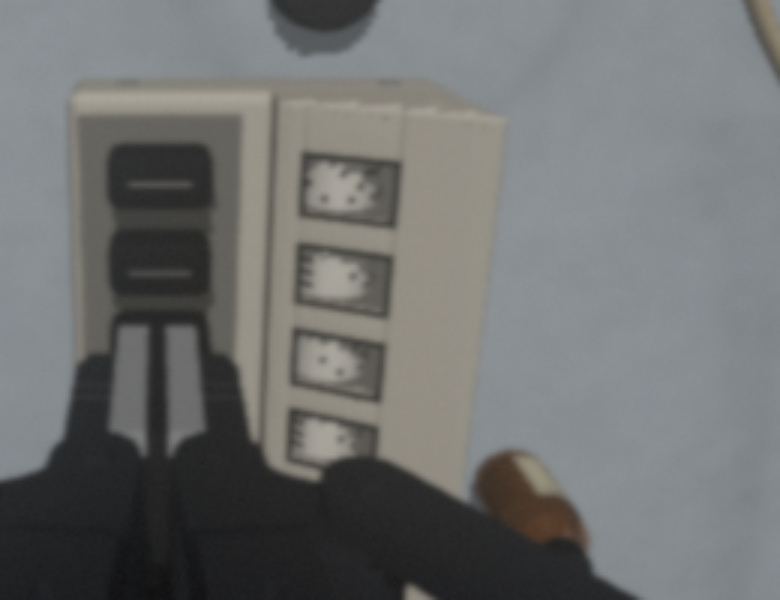

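The neutrophil drum at (350,190) has moved on once more and the lymphocyte drum at (335,362) still shows one. The visible keys are up, so I'll hand in.

```bash
python3 -c "
from rig import hand_in
print(hand_in())"
```

```text
the job is handed in; nothing more can be done
None
```

I cleared the counter and tapped neutrophil, lymphocyte, neutrophil; the close-up views agree with two neutrophils and one lymphocyte, but the eosinophil drum was out of the last view. The job is handed in, with no verdict returned.

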